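# Ratchet the flask clamp tight on the shaker platform

## Robot

A 6-joint arm with a two-finger parallel gripper is mounted at the origin on a cart in front of the work surface, level with it; the furniture and walls round the work are solid. World frame = base frame: x ahead of the robot, y to its left, z up, the work surface at z = 0. Lengths are in m, angles in rad, forces in N, time in s.
With the tool pointing down it reaches from about 0.375 to 0.975 m from the base axis. Payload 3.8 kg.
Tool frame: the origin (TCP) lies at the very end of the fingers, on their centre line; the grasp point (between the pads) lies 19 mm behind it (bot.pinch_z is the distance from the TCP to the grasp point, in m); x points along the fingers, y is the direction in which the jaws open and shut, and the axes are right-handed (so a half turn about x gives the same grasp; the last joint's range is limited). The gripper opens to 85 mm and grips with 20 to 120 N. Pads are 22 mm wide; open, the fingers measure 114 mm over their backs; the gripper's body (76 mm by 85 mm) begins 54 mm behind the grasp point. The pads swing forward as they close: fully open they stand 13 mm farther back than shut.
Start: joints at [1.205, 0.264, 1.604, -0, 1.274, -0.037], TCP at [0.218, 0.639, 0.206] pointing down, gripper open.
Joint ranges: [-2.63, 2.63], [-0.94, 2.18], [0.31, 2.57], [-1.31, 4.45], [0, 2.66], [-2.55, 2.55]. Speed limits (rad/s): [2.57, 2.57, 3.14, 3.14, 3.14, 3.14].

## Interface

Orientations are given as a rotation vector (axis times angle).
In Python, from workcell import monitor, imaging, finish_job, bot gives the robot as it stands.
- The arm moves only by the tool jog_arm, never from a script. Its argument "rows" is a list of rows, each a list of 7 numbers: the shift along the tool's x, y, z in m, then the turn, a rotation vector about the tool's x, y, z in rad, then the opening in per cent of the stroke, from 0 (shut) to 100 (fully open). A call has 1 to 20 rows; each row is the pose to reach, as a shift and turn from the pose measured when the call began, along the tool's axes at that moment; what a row does not reach only later rows make up. A row lasts 1/10 s, in which the tool goes at most 50 mm and 8.59 degrees, less where a joint would pass 70% of its speed; a pose out of reach is approached as far as the arm can. A call with a gripper value outside its range is refused whole. The fingers move at their own pace and stop on an object; "force" is the grip in N (left out, the last holds). Time passes only in rows, so rows that repeat a pose let the fingers close. It gives the time, the measured TCP pose, the force and the opening at its end, in the units of the state.
- monitor.read_state(): the state, without advancing time (a new reading comes with each control period).
- imaging.read_camera(name): name is "scene" or "top"; returns the picture (480x640x3 uint8, blue, green, red); there is no depth.
- imaging.camera_params(name): a dict with "fx", "fy", "cx", "cy" (pixels), "T" (4x4, takes a point from camera to world coordinates). Camera axes: x right, y down, z forward; pixel columns grow to the right and rows downward; lengths in m; the calibration is good to about 2 mm. A picture is of the moment at which its call begins. camera_params takes no time and is no camera call.
- finish_job(): hands the job in, once; it reports no verdict.
The state is a dict: "time": time; "q": joint angles; "joint_vel": joint speeds; "joint_torque": joint torques, N m; "tool_pos": TCP position; "tcp_rot": TCP orientation; "wrist_force": force on the tool from outside, world axes, zero at the start; "torque": the same for the moment, N m; "width": opening from 0.0 (shut) to 1.0 (fully open).
Only numpy, scipy, OpenCV 4.12 (cv2) and the standard library are available. Lean on these libraries where they do the work, as an engineer would, in place of code of your own. Each camera call takes 0.05 s, during which the arm holds its last target. There are 200 camera calls.

## Task

The ratchet handle of the shaker's flask clamp is still set to loosen: flip its thumb tab over to the tightening side before turning anything, then swing the handle back anticlockwise towards the end of its swing to feel that it now free-wheels there. Then crank the handle clockwise, with as many free-wheeling back swings as needed, until the jaws hold the conical flask firmly; stop when you feel the handle stiffen, since the glass breaks if it is squeezed hard. Do not wind the clamp open and leave the other things where they are.

Things in the scene. Friction and masses are not known exactly. Their poses are not given: they have to be found in the camera images.
- fixture: aluminium shaker platform 240 x 310 mm, top 35 mm above the worktop, fixed. Origin on the worktop, z up. Along its +y: ratchet on a grey gear housing (axis at y = -70 mm), sprung steel V jaw (20 N per mm) that the ratchet pushes to +y, flask, steel V backstop bolted at a setting that varies by 10 mm and is not reported
- flask: clear glass conical flask, 92 mm wide at the base, 124 mm high, loose on the platform between jaw and backstop; origin at the centre of its underside, z up. At the start it touches neither: the jaw has to close 14 to 24 mm in all. It need not be handled
- axis (a point): point on the vertical axis of the ratchet (handle and spindle turn about it), 84 mm above the worktop, on the round head of the handle (radius 34 mm, top 87 mm above the worktop); its axes are the platform's
- knob_mid (a point): middle (110 mm above the worktop) of the upright round black knob at the handle's end: 18 to 21 mm in diameter, from 88 to 130 mm above the worktop, 130 mm from the axis. Own +y points along the arm to the axis. The knob spins freely: grip it from above and carry it round without turning the wrist, or push it sideways. Arm below: 18 to 26 mm wide, top 88 mm above the worktop
- tab (a point): top of the thumb tab of the reversing lever, over the handle's round head: an upright dark steel fin, 6 mm thick, 14 mm long along the arm, its top 116 mm, its foot 92 mm above the worktop. It turns about a vertical pin 26 mm further out (46 mm from the ratchet's axis) and swings about 11 mm to each side of the arm's centre line
- handle (a joint): angle of the handle about the ratchet's axis, rad: positive = turned clockwise seen from above (tightening); at 0 the arm points from the axis along the platform's -y. Stops at -1.1 and 1.1; starts between -0.1 and 0.5. Stays where left. Moving it slowly takes at the knob 1 to 2 N in free-wheel, 3 to 4 N to turn the spindle with the jaw clear, 5.5 to 8 N with the flask firmly held (read at rest: 2 to 3 N less); above 9.5 N the glass breaks
- lever (a joint): angle of the reversing lever on the arm, rad: positive = turned clockwise seen from above, its tab towards +x of knob_mid. A spring snaps it to either side, up to 0.45 (0.2 while a pawl rides on a tooth); about 1.5 N at the tab flips it. Negative (start): drives anticlockwise (opens the clamp), free-wheels clockwise. Positive: drives clockwise (tightens), free-wheels anticlockwise
- spindle (a joint): angle of the toothed spindle, rad, 0 at the start, positive = clockwise = tightening; each rad moves the jaw 14 mm. The handle picks it up within one tooth (up to 0.5 rad of dead travel after a reversal). Stays where it is left
- small_beaker: bystander: small clear glass beaker 66 mm wide, 92 mm high, standing on the platform; origin under its centre
- bung: bystander: black rubber bung 34 mm wide, 22 mm high, on the platform; origin under its centre
- stopper: bystander: pale rubber bung 28 mm wide, 12 mm high, on the platform; origin under its centre
- cylinder: bystander: stoppered glass measuring cylinder 30 mm wide, 131 mm high, standing on the worktop; origin under its centre
- pen: bystander: felt pen 135 mm long, lying on the worktop; origin under its middle
Not all that is in view belongs to the job. What is shaped like the flask but black, blue or purple is not meant.

How it is judged:
On the way, in this order (a step that is already met when the one before it is completed fails the run):
1. the thumb tab is flipped over to the tightening side (value of joint lever above 0.1 rad), for 0.1 s.
2. with the tab flipped, the handle is swung back anticlockwise to -0.5 rad or less, free-wheeling (value of joint lever above 0.1 rad and value of joint handle below -0.5 rad), for 0.05 s.
3. the jaw is cranked up against the flask (contact force between flask and fixture above 12 N), for 0.2 s.
At the end, for the whole second after the job is handed in: the jaw holds the flask against the backstop with more than 12 N and less than 70 N (jaw and platform on flask), the flask upright within 0.1 rad, still standing on the platform and at rest, and the tab still on the tightening side (contact force between flask and fixture between 12 and 70 N and value of joint lever above 0.1 rad and angle between flask's own z axis and vertical below 0.1 rad and z of flask in the frame of fixture below 0.042 m and linear speed of flask below 0.01 m/s); the robot touches nothing.
It fails at once if the glass is squeezed with more than 70 N (contact force between flask and fixture above 70 N).
It fails at once if the clamp is wound open by more than 0.2 rad of the spindle (value of joint spindle below -0.2 rad).
It fails at once if a bystander is moved by more than 25 mm (distance of any of small_beaker, bung, stopper, cylinder, pen from where it was at the start of the episode above 0.025 m).
It also fails if it takes over 72 s, if anything falls off the work surface, if the arm or the gripper's body presses on something with over 40 N, if the wrist force passes 120 N, or if a joint passes its speed limit or range.

## Working session

There is one attempt and no reset: what is moved stays moved. The work goes in short steps, Python scripts to look and compute and a tool call to move; the robot and the scene stay as the last step left them, time stands still between calls to the robot, and variables do not carry over. Pictures are saved under pics/ and viewed, about 8 in all and at most 12, crops included, and the job is handed in when it is done.

Besides the shell and the picture viewer there is one more tool, called after "Call:" in YAML: its name, and indented under it one key for each argument. jog_arm: Moves the arm, as the interface text tells. Its arguments: {"type":"object","properties":{"rows":{"type":"array","items":{"type":"array","items":{"type":"number"}}},"force":{"type":"number"}},"required":["rows"]}

```bash
mkdir -p pics
python3 - <<'E'
from workcell import monitor, imaging
import cv2,numpy as np
s=monitor.read_state();print({k:np.round(v,3).tolist() for k,v in s.items()})
for n in("scene","top"):
    cv2.imwrite(f"pics/{n}0.png",imaging.read_camera(n)); p=imaging.camera_params(n);print(n,p["fx"],p["cx"],p["cy"],np.round(p["T"],3).tolist())
E
```

```text
{'time': 0.0, 'q': [1.205, 0.265, 1.605, -0.0, 1.274, -0.037], 'joint_vel': [0.002, -0.001, 0.001, 0.001, 0.001, -0.001], 'joint_torque': [0.001, -51.511, -36.732, 0.0, 0.013, 0.0], 'tool_pos': [0.218, 0.638, 0.205], 'tcp_rot': [0.256, 1.556, -0.26], 'wrist_force': [-0.217, -0.007, 0.622], 'torque': [-0.027, -0.026, 0.031], 'width': 1.0}
scene 499.174197453449 313.06337690188803 233.29820094019757 [[0.523, -0.507, 0.685, -0.422], [-0.852, -0.294, 0.433, -0.581], [-0.018, -0.81, -0.586, 0.883], [0.0, 0.0, 0.0, 1.0]]
top 603.6779732541754 323.01231918064457 242.85761698174974 [[-0.006, -0.995, 0.102, 0.315], [-1.0, 0.006, -0.002, -0.011], [0.001, -0.102, -0.995, 1.864], [0.0, 0.0, 0.0, 1.0]]
```

View pics/top0.png

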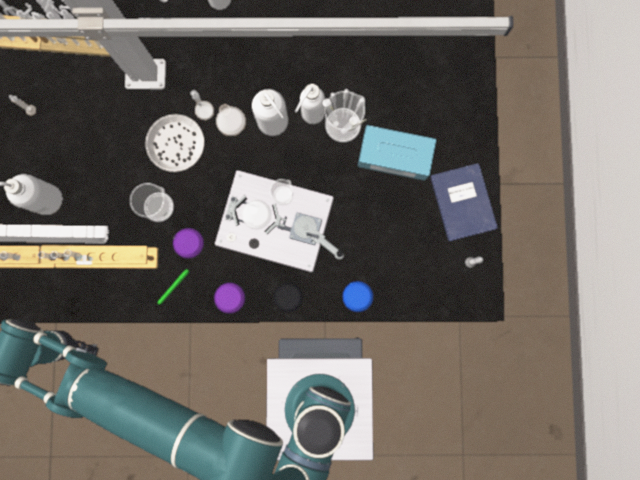

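View pics/scene0.png

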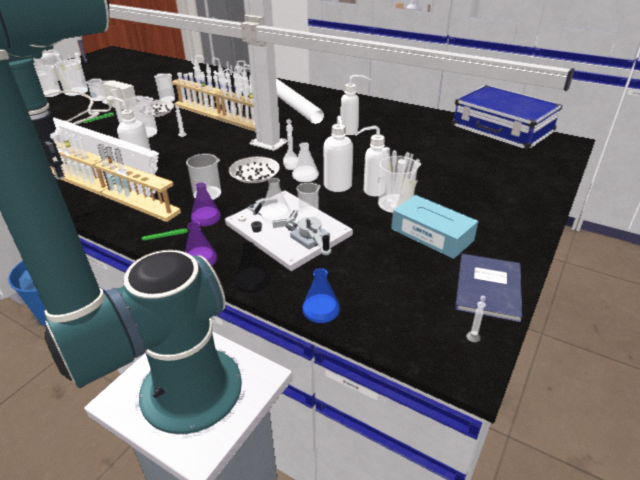

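Both views show the platform: in the top view it spans about (217-333, 172-271), with the ratchet head near (308,228) and the knob near (340,255). I'll zoom in on both.

Run:
```python
import cv2,numpy as np
a=cv2.imread("pics/top0.png")[165:275,210:350];b=cv2.imread("pics/scene0.png")[175:275,215:360]
a=cv2.resize(a,None,fx=5,fy=5,interpolation=2);b=cv2.resize(b,None,fx=5,fy=5,interpolation=2)
cv2.imwrite("pics/a0.png",a);cv2.imwrite("pics/b0.png",b)
```

```text
(no output)
```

View pics/a0.png

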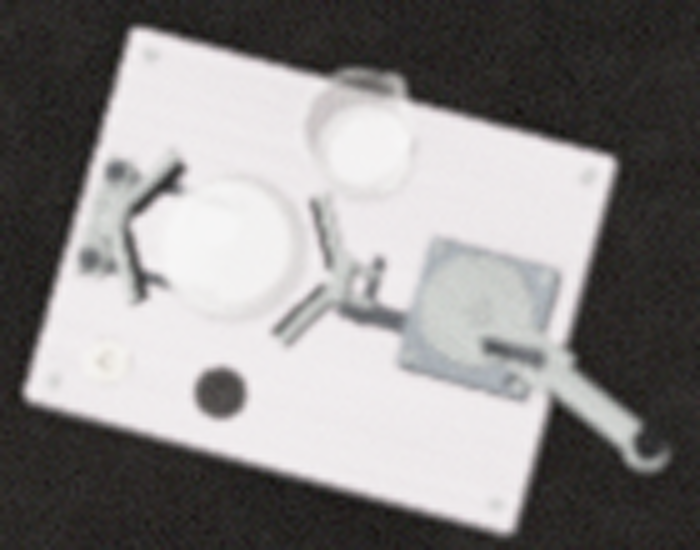

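View pics/b0.png

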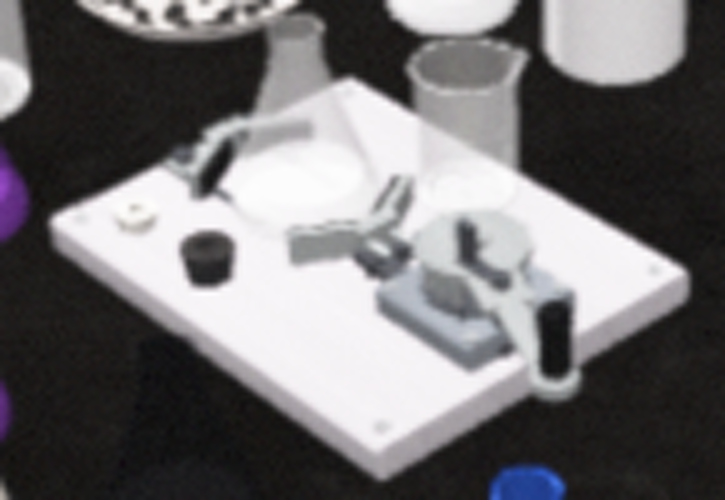

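The crops show the platform corners at crop px (133,28), (617,157), (515,535) and (22,403), the head at (476,308), the tab/lever at (485-545,347) and the knob top at (655,443). Next I'll compute positions.

```bash
cat > h.py <<'E'
import numpy as np
from workcell import monitor, imaging
def ray(n,u,v,z):
    p=imaging.camera_params(n);T=np.array(p["T"])
    d=T[:3,:3]@[(u-p["cx"])/p["fx"],(v-p["cy"])/p["fy"],1];o=T[:3,3]
    return o+d*(z-o[2])/d[2]
A=lambda x,y,z:ray("top",(x+.5)/5-.5+210,(y+.5)/5-.5+165,z)
B=lambda x,y,z:ray("scene",(x+.5)/5-.5+215,(y+.5)/5-.5+175,z)
E
python3 - <<'E'
from h import *
np.set_printoptions(precision=4,suppress=True)
c=[A(*p,.035) for p in((133,28),(617,157),(515,535),(22,403))]
cb=[B(*p,.035) for p in((350,78),(690,280),(382,458),(52,222))]
for c in(c,cb):
    print(np.array(c)[:,:2].tolist(),[np.linalg.norm(c[i]-c[i-1]) for i in range(4)])
    o=np.mean(c,0);y=(c[0]+c[3]-c[1]-c[2]);x=c[0]+c[1]-c[2]-c[3]
    print(o,np.arctan2(-y[0],y[1]),np.arctan2(x[1],x[0]), "axis",o-.07*y/np.linalg.norm(y))
print("head",A(476,308,.087),"B",B(478,252,.087))
print("knob",A(655,440,.130),"B",B(555,303,.130))
print("tab",A(495,347,.116),"B",B(466,226,.116))
E
```

```text
[[0.7292512644555305, 0.2527180396261696], [0.6470108052129033, -0.04513958865194247], [0.4151808391427098, 0.01840002498643121], [0.4972534241285025, 0.31818909138951407]] [np.float64(0.24105903122555622), np.float64(0.30900268584577095), np.float64(0.24037973223510523), np.float64(0.3108205166025598)]
[0.5722 0.136  0.035 ] -0.26830430241277775 -0.27128629450070346 axis [0.5536 0.0685 0.035 ]
[[0.7278065558413177, 0.2536417424045897], [0.6375843343477413, -0.04708687738831685], [0.41174713678665553, 0.018232081690988777], [0.49730674230343985, 0.31560302484177705]] [np.float64(0.23868256023902829), np.float64(0.31397094135251197), np.float64(0.2350936116049283), np.float64(0.3094348460121728)]
[0.5686 0.1351 0.035 ] -0.2858516738998575 -0.27200434118974853 axis [0.5489 0.0679 0.035 ]
head [0.5472 0.0402 0.087 ] B [0.5372 0.0347 0.087 ]
knob [ 0.4643 -0.064   0.13  ] B [ 0.4664 -0.0567  0.13  ]
tab [0.5204 0.0283 0.116 ] B [0.52   0.0309 0.116 ]
```

The head is at (0.547, 0.040), on the platform midline. The head-to-knob distance comes out at 133 mm against the given 130, which puts the handle at about +0.41. The tab measures (0.520, 0.029), and the model predicts (0.524, 0.030). Now a helper that works out tool-frame shifts.

```bash
cat >> h.py <<'E'
from scipy.spatial.transform import Rotation as Ro
np.set_printoptions(precision=4,suppress=True)
AX=np.array([.547,.040]);PL=.268
def u(th): f=PL+th; return np.array([-np.sin(f),-np.cos(f)])       # outwards along arm
def t(th): f=PL+th; return np.array([-np.cos(f),np.sin(f)])        # clockwise direction
def Rarm(th,s):  # tool x down, tool y = s*clockwise tangent
    x=np.array([0,0,-1.]);y=np.append(s*t(th),0);return Ro.from_matrix(np.c_[x,y,np.cross(x,y)])
def delta(p,R,st=None):
    st=st or monitor.read_state();R0=Ro.from_rotvec(st["tcp_rot"])
    return np.r_[R0.inv().apply(np.array(p)-st["tool_pos"]),(R0.inv()*R).as_rotvec()]
E
python3 - <<'E'
from h import *
st=monitor.read_state();print(Ro.from_rotvec(st["tcp_rot"]).as_matrix())
for s in(1,-1):
    print(s,delta([.499,.048,.2],Rarm(.41,s)))
    for th in(-1.1,.41,1.1):print(th,delta([.5,0,.2],Rarm(th,s))[3:])
E
```

```text
[[-0.0007  0.3229  0.9464]
 [-0.0019  0.9464 -0.3229]
 [-1.     -0.0021 -0.    ]]
1 [ 0.006  -0.4677  0.4568 -1.2216 -0.0013  0.0018]
-1.1 [-2.7316 -0.0028  0.0005]
0.41 [-1.2216 -0.0013  0.0018]
1.1 [-0.5316 -0.0006  0.002 ]
-1 [ 0.006  -0.4677  0.4568  1.92    0.0019  0.0014]
-1.1 [0.41   0.0004 0.002 ]
0.41 [1.92   0.0019 0.0014]
1.1 [2.61   0.0027 0.0008]
```

Call:
jog_arm:
  rows:
    - [-0.03,-0.03,0.03,0.13,0,0,0]
    - [-0.04,-0.06,0.06,0.26,0,0,0]
    - [-0.04,-0.09,0.09,0.39,0,0,0]
    - [-0.04,-0.12,0.12,0.52,0,0,0]
    - [-0.04,-0.15,0.15,0.65,0,0,0]
    - [-0.04,-0.18,0.18,0.78,0,0,0]
    - [-0.04,-0.21,0.21,0.91,0,0,0]
    - [-0.04,-0.24,0.24,1.04,0,0,0]
    - [-0.04,-0.27,0.27,1.17,0,0,0]
    - [-0.04,-0.3,0.3,1.3,0,0,0]
    - [-0.04,-0.33,0.33,1.43,0,0,0]
    - [-0.04,-0.36,0.36,1.56,0,0,0]
    - [-0.03,-0.39,0.39,1.69,0,0,0]
    - [-0.02,-0.42,0.42,1.8,0,0,0]
    - [0,-0.45,0.44,1.87,0,0,0]
    - [0.006,-0.467,0.457,1.92,0,0,0]
    - [0.006,-0.467,0.457,1.92,0,0,0]
    - [0.006,-0.467,0.457,1.92,0,0,0]

```text
time: 1.9
tool_pos: [0.499, 0.0485, 0.1995]
tcp_rot: [1.687, 0.807, -1.691]
wrist_force: [-0.3, -0.1, 0.2]
width: -0.0
```

Run:
```python
from h import *
import cv2
st=monitor.read_state();print(st["time"],st["tool_pos"],st["q"],st["wrist_force"],st["width"])
print(delta([.499,.048,.1],Rarm(.41,-1)))
b=imaging.read_camera("scene")[150:280,200:370];cv2.imwrite("pics/b1.png",cv2.resize(b,None,fx=4.5,fy=4.5,interpolation=2))
```

```text
1.9 [0.499  0.0485 0.1995] [ 0.0481 -0.0617  1.9734 -0.0014  1.2321  0.7274] [-0.3063 -0.1421  0.2452] -0.0002512524051887417
[ 0.0995  0.0004  0.0001 -0.0008  0.0024  0.0008]
```

View pics/b1.png

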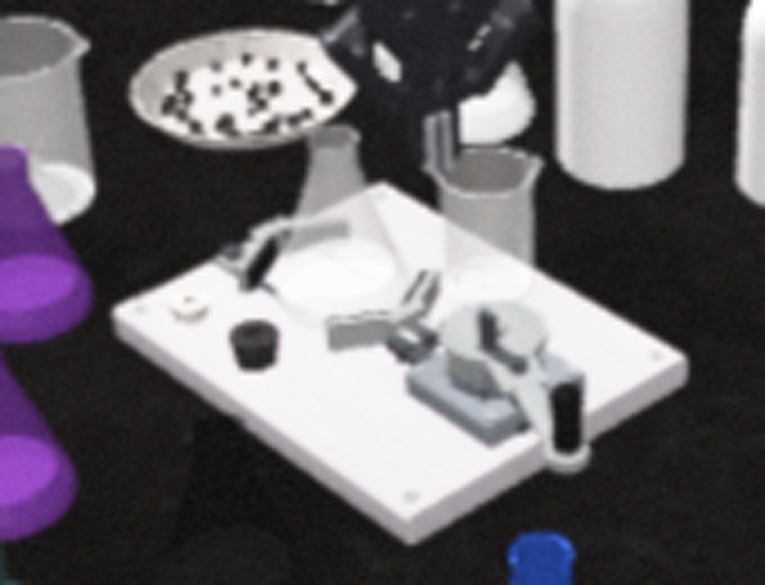

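The closed fingers hover at (440,170). The tab is on its loosening side at (487,325), as expected. I'll descend beside it and push along tool +y.

Call:
jog_arm:
  rows:
    - [0.03,0,0,0,0,0,0]
    - [0.06,0,0,0,0,0,0]
    - [0.08,0,0,0,0,0,0]
    - [0.09,0,0,0,0,0,0]
    - [0.099,0,0,0,0,0,0]
    - [0.099,0,0,0,0,0,0]
    - [0.099,0.005,0,0,0,0,0]
    - [0.099,0.01,0,0,0,0,0]
    - [0.099,0.015,0,0,0,0,0]
    - [0.099,0.018,0,0,0,0,0]

```text
time: 2.95
tool_pos: [0.5143, 0.0372, 0.1018]
tcp_rot: [1.688, 0.807, -1.689]
wrist_force: [0.5, 0.8, -0.2]
width: -0.003
```

Call:
jog_arm:
  rows:
    - [0,0.004,0,0,0,0,0]
    - [0,0.008,0,0,0,0,0]
    - [0,0.012,0,0,0,0,0]
    - [0,0.014,0,0,0,0,0]

```text
time: 3.35
tool_pos: [0.5255, 0.0281, 0.1018]
tcp_rot: [1.688, 0.806, -1.689]
wrist_force: [-0.0, 0.3, -0.3]
width: -0.001
```

Run:
```python
from h import *
import cv2
st=monitor.read_state();print(st["time"],st["tool_pos"],st["wrist_force"], -t(.41)@(st["tool_pos"][:2]-AX),u(.41)@(st["tool_pos"][:2]-AX))
b=imaging.read_camera("scene")[175:285,240:370];b2=imaging.read_camera("top")[190:270,280:360]
b=cv2.resize(b,(520,440),interpolation=2);b2=cv2.resize(b2,(280,280),interpolation=2);c=np.zeros((440,800,3),np.uint8);c[:,:520]=b;c[:280,520:]=b2
cv2.imwrite("pics/b2.png",c)
```

```text
3.35 [0.5255 0.0281 0.1018] [-0.0472  0.3487 -0.2939] -0.009237770657369533 0.02278092425768758
```

View pics/b2.png

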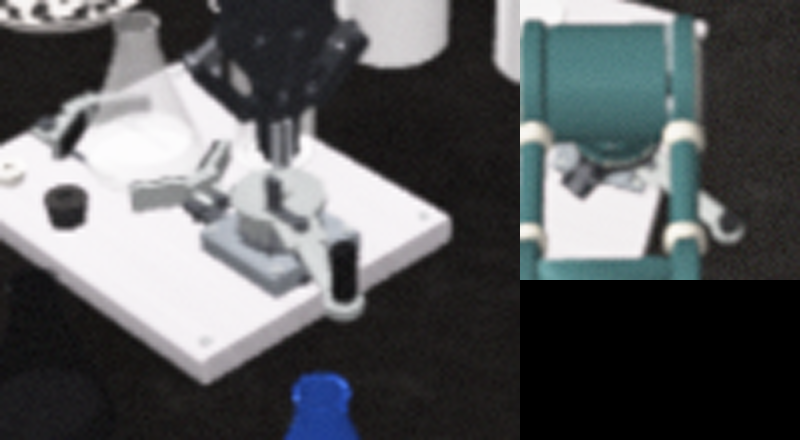

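The tip shows at (282,165) and the tab top at (270,182), so I need to compare both with their projections.

Run:
```python
from h import *
def proj(n,p):
    q=imaging.camera_params(n);c=np.linalg.inv(np.array(q["T"]))@np.r_[p,1];return np.array([q["fx"]*c[0]/c[2]+q["cx"],q["fy"]*c[1]/c[2]+q["cy"]])
v=lambda p:(proj("scene",p)-[240,175])*4
st=monitor.read_state();print("tcp",v(st["tool_pos"]))
for l in(-.45,-.2,.2,.45):
    pin=AX+.046*u(.41);d=.026*(-np.cos(l)*u(.41)-np.sin(l)*t(.41))
    print(l,"tab",pin+d,v([*(pin+d),.116]),"foot",v([*(pin+d),.092]))
print("knobtop",v([*(AX+.13*u(.41)),.13]),"head",v([*AX,.087]))
print(ray("scene",240+270/4,175+182/4,.116),ray("scene",240+344/4,175+244/4,.13))
```

```text
tcp [279.2077 193.6929]
-0.45 tab [0.524  0.0295] [276.114  176.9097] foot [276.9169 205.6968]
-0.2 tab [0.5301 0.0273] [283.6016 173.4914] foot [284.3262 202.2467]
0.2 tab [0.5382 0.0208] [297.825  170.4331] foot [298.4034 199.1633]
0.45 tab [0.5416 0.0153] [307.2866 170.1993] foot [307.7687 198.9315]
knobtop [347.7359 243.6661] head [281.695 190.889]
[0.5167 0.0299 0.116 ] [ 0.464  -0.0594  0.13  ]
```

Run:
```python
from h import *
import cv2
q=imaging.camera_params("scene");c=np.linalg.inv(np.array(q["T"]))@[.499,.0485,.1995,1];print((np.array([q["fx"]*c[0]/c[2]+q["cx"],q["fy"]*c[1]/c[2]+q["cy"]])-[200,150])*4.5)
a=[imaging.read_camera("scene").astype(float) for _ in range(6)];b=np.mean(a,0)[195:255,280:340]
cv2.imwrite("pics/b3.png",cv2.resize(b,(600,600),interpolation=2))
```

```text
[436.7461 204.4435][ WARN:0@5.108] global loadsave.cpp:1063 imwrite_ Unsupported depth image for selected encoder is fallbacked to CV_8U.
```

View pics/b3.png

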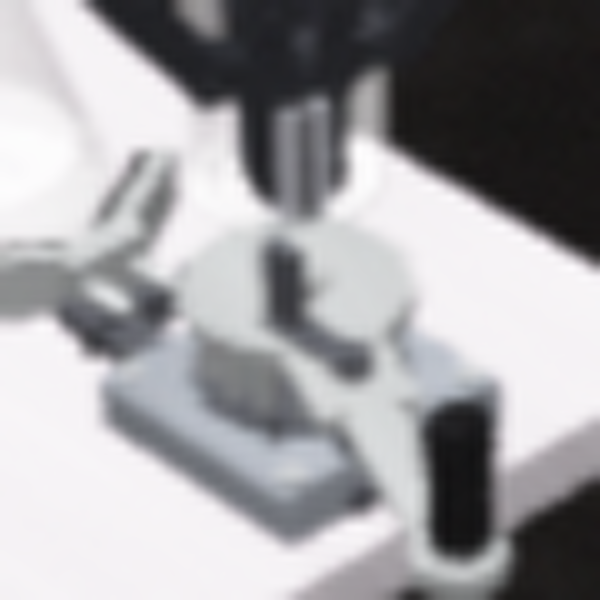

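The pictured fingertips end about 7 px above the projected TCP, which is about 24 mm high. So the tip looks to be near z≈0.125 and passed over the tab, which is still on the loosening side. I'll back off, go 14 mm lower and push again, watching the force.

Call:
jog_arm:
  rows:
    - [0,-0.015,0,0,0,0,0]
    - [0,-0.03,0,0,0,0,0]
    - [0.007,-0.03,0,0,0,0,0]
    - [0.014,-0.03,0,0,0,0,0]
    - [0.014,-0.03,0,0,0,0,0]
    - [0.014,-0.025,0,0,0,0,0]
    - [0.014,-0.02,0,0,0,0,0]
    - [0.014,-0.016,0,0,0,0,0]

```text
time: 4.55
tool_pos: [0.5135, 0.0381, 0.088]
tcp_rot: [1.689, 0.806, -1.688]
wrist_force: [-0.3, 3.4, 0.3]
width: 0.001
```

Call:
jog_arm:
  rows:
    - [0,0.003,0,0,0,0,0]
    - [0,0.006,0,0,0,0,0]

```text
time: 4.75
tool_pos: [0.5187, 0.0342, 0.0882]
tcp_rot: [1.69, 0.806, -1.688]
wrist_force: [-0.7, 1.1, 0.5]
width: -0.002
```

Call:
jog_arm:
  rows:
    - [0,0.003,0,0,0,0,0]
    - [0,0.006,0,0,0,0,0]

```text
time: 4.95
tool_pos: [0.5237, 0.0301, 0.0882]
tcp_rot: [1.689, 0.806, -1.688]
wrist_force: [0.9, 1.4, -0.4]
width: 0.0
```

Call:
jog_arm:
  rows:
    - [0,0.003,0,0,0,0,0]
    - [0,0.006,0,0,0,0,0]

```text
time: 5.15
tool_pos: [0.5286, 0.0259, 0.0883]
tcp_rot: [1.689, 0.805, -1.688]
wrist_force: [-2.6, 0.8, -0.4]
width: 0.0
```

Call:
jog_arm:
  rows:
    - [0,0.003,0,0,0,0,0]
    - [0,0.003,0,0,0,0,0]

```text
time: 5.35
tool_pos: [0.5293, 0.025, 0.0879]
tcp_rot: [1.689, 0.809, -1.692]
wrist_force: [-4.2, 5.3, 3.9]
width: 0.002
```

Run:
```python
from h import *
import cv2
st=monitor.read_state();print(st["time"],st["tool_pos"],st["wrist_force"], -t(.41)@(st["tool_pos"][:2]-AX),u(.41)@(st["tool_pos"][:2]-AX))
a=[imaging.read_camera("scene").astype(float) for _ in range(3)];b=np.mean(a,0)[185:255,275:345]
cv2.imwrite("pics/b4.png",cv2.resize(b,(560,560),interpolation=2).clip(0,255).astype(np.uint8))
```

```text
5.35 [0.5293 0.025  0.0879] [-4.1901  5.2732  3.853 ] -0.0043732285973457855 0.022737274501102474
```

View pics/b4.png

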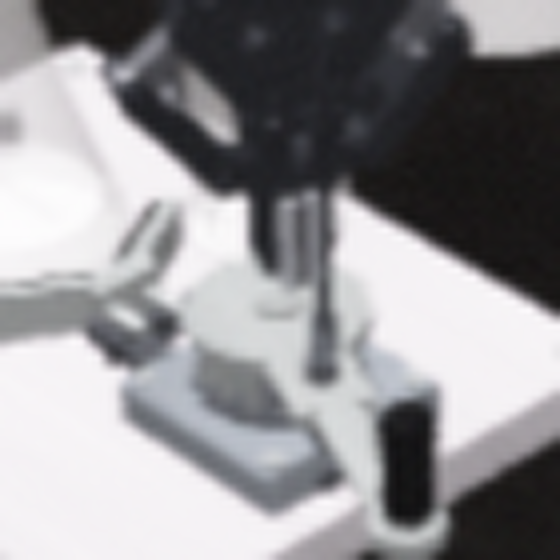

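The picture shows the lever flipped: the fin is at (322,180-290), right of the arm line, with its pin at (322,370), and the push ended on the stop at about 7 N. Next is the knob.

Run:
```python
from h import *
k=AX+.13*u(.41);print(k,delta([*k,.092],Rarm(.41,-1)))
```

```text
[ 0.4655 -0.0612] [-0.0039  0.0046  0.1073 -0.0014  0.001   0.002 ]
```

Call:
jog_arm:
  rows:
    - [0,-0.008,0,0,0,0,0]
    - [-0.04,-0.008,0,0,0,0,10]
    - [-0.08,-0.006,0.01,0,0,0,45]
    - [-0.09,0,0.05,0,0,0,50]
    - [-0.09,0.0045,0.09,0,0,0,50]
    - [-0.09,0.0045,0.107,0,0,0,50]
    - [-0.09,0.0045,0.107,0,0,0,50]

```text
time: 6.2
tool_pos: [0.4646, -0.0626, 0.1783]
tcp_rot: [1.69, 0.806, -1.693]
wrist_force: [-0.8, -0.3, -1.0]
width: 0.497
```

Run:
```python
from h import *
import cv2
st=monitor.read_state();print(st["time"],st["tool_pos"],st["wrist_force"],st["width"])
k=AX+.13*u(.41);print(k,delta([*k,.092],Rarm(.41,-1)))
a=[imaging.read_camera("scene").astype(float) for _ in range(3)];b=np.mean(a,0)[180:255,280:355]
cv2.imwrite("pics/b5.png",cv2.resize(b,(600,600),interpolation=2).clip(0,255).astype(np.uint8))
```

```text
6.2 [ 0.4646 -0.0626  0.1783] [-0.7918 -0.3453 -0.9613] 0.49703961366367094
[ 0.4655 -0.0612] [ 0.0863 -0.0001 -0.0018 -0.004   0.0016  0.001 ]
```

View pics/b5.png

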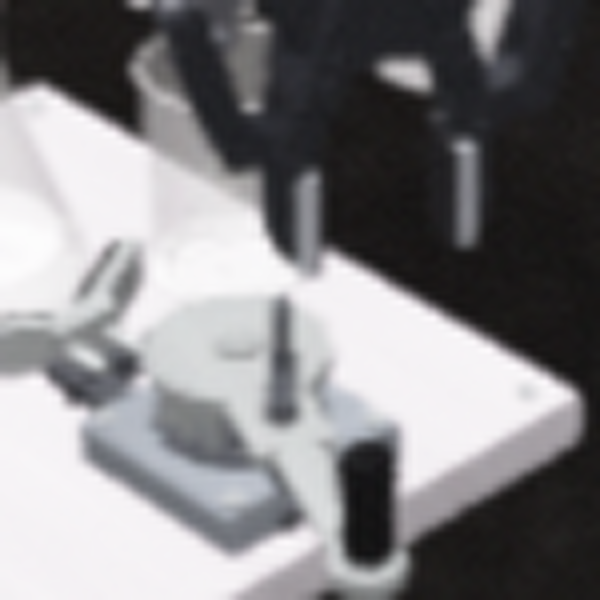

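The lever is clearly on the tightening side: fin at (282,300-370), pin at (282,415). The handle hasn't moved, with the knob top at (366,450). The fingers straddle the knob line. I'll descend to TCP z≈0.076, since the tips sit 20+ mm behind the stated TCP and would straddle the arm anyway, then close to feel the knob.

Call:
jog_arm:
  rows:
    - [0.03,0,-0.002,0,0,0,50]
    - [0.06,0,-0.002,0,0,0,50]
    - [0.08,0,-0.002,0,0,0,50]
    - [0.092,0,-0.002,0,0,0,50]
    - [0.102,0,-0.002,0,0,0,50]
    - [0.102,0,-0.002,0,0,0,50]

```text
time: 6.95
tool_pos: [0.4668, -0.0586, 0.0751]
tcp_rot: [1.687, 0.81, -1.692]
wrist_force: [0.5, -0.2, -0.0]
width: 0.502
```

Call:
jog_arm:
  rows:
    - [0,0,0,0,0,0,20]
    - [0,0,0,0,0,0,10]
    - [0,0,0,0,0,0,10]
    - [0,0,0,0,0,0,10]
  force: 20

```text
time: 7.35
tool_pos: [0.4676, -0.0586, 0.076]
tcp_rot: [1.689, 0.809, -1.691]
wrist_force: [0.6, 1.8, 1.8]
width: 0.224
```

The grip closed at 0.224 of the stroke, about 19 mm, which fits the knob. I'll open slightly to cage it and compute the anticlockwise arc, turning the wrist with the arm.

```bash
cat >> h.py <<'E'
def arc(ths,z=.076,r=.129,s=-1):
    st=monitor.read_state()
    for th in ths:print(round(th,3),np.round(delta([*(AX+r*u(th)),z],Rarm(th,s),st)[:4],3).tolist())
def force(th):
    st=monitor.read_state();p=np.array(st["tool_pos"])[:2]-AX;f=st["wrist_force"][:2]
    print("t",st["time"],"r",np.hypot(*p),"theta",np.arctan2(-p[0],-p[1])-PL,"Ft",-f@t(th),"Fr",f@u(th),"w",st["width"])
E
python3 - <<'E'
from h import *
force(.41);arc(np.arange(.31,-1.01,-.1))
E
```

```text
t 7.35 r 0.12661003968344503 theta 0.4103393903831013 Ft -0.6780720796158852 Fr -1.8283365379863485 w 0.22364557469508092
0.31 [-0.0, 0.013, 0.002, -0.101]
0.21 [-0.0, 0.026, -0.0, -0.201]
0.11 [-0.0, 0.038, -0.003, -0.301]
0.01 [-0.0, 0.05, -0.008, -0.401]
-0.09 [-0.0, 0.062, -0.013, -0.501]
-0.19 [-0.0, 0.073, -0.02, -0.601]
-0.29 [-0.0, 0.083, -0.028, -0.701]
-0.39 [-0.0, 0.093, -0.037, -0.801]
-0.49 [-0.0, 0.101, -0.047, -0.901]
-0.59 [-0.0, 0.109, -0.057, -1.001]
-0.69 [-0.0, 0.115, -0.068, -1.101]
-0.79 [-0.0, 0.12, -0.08, -1.201]
-0.89 [-0.0, 0.124, -0.092, -1.301]
-0.99 [-0.0, 0.127, -0.105, -1.401]
```

Call:
jog_arm:
  rows:
    - [0,0.006,0.002,-0.05,0,0,26]
    - [0,0.013,0.002,-0.1,0,0,26]
    - [0,0.019,0.001,-0.15,0,0,26]
    - [0,0.026,0,-0.2,0,0,26]

```text
time: 7.75
tool_pos: [0.4877, -0.0751, 0.0761]
tcp_rot: [1.551, 0.946, -1.553]
wrist_force: [-0.9, 0.0, 0.0]
width: 0.263
```

Run:
```python
from h import *
force(.21);arc(np.arange(.11,-1.03,-.1))
```

```text
t 7.75 r 0.1294562882943586 theta 0.20777099928563386 Ft -0.7617110125733627 Fr 0.3944464588600124 w 0.262580015478867
0.11 [0.0, 0.013, -0.001, -0.099]
0.01 [0.0, 0.025, -0.003, -0.199]
-0.09 [0.0, 0.038, -0.006, -0.299]
-0.19 [0.0, 0.05, -0.011, -0.399]
-0.29 [-0.0, 0.062, -0.016, -0.499]
-0.39 [-0.0, 0.073, -0.023, -0.599]
-0.49 [-0.0, 0.083, -0.031, -0.699]
-0.59 [-0.0, 0.092, -0.04, -0.799]
-0.69 [-0.0, 0.101, -0.049, -0.899]
-0.79 [-0.0, 0.108, -0.06, -0.999]
-0.89 [-0.0, 0.115, -0.071, -1.099]
-0.99 [-0.0, 0.12, -0.083, -1.199]
```

The swing takes about 1 N, so it is free-wheeling. I'll continue to about -1.0.

Call:
jog_arm:
  rows:
    - [0,0.013,-0.001,-0.1,0,0,26]
    - [0,0.025,-0.003,-0.2,0,0,26]
    - [0,0.038,-0.006,-0.3,0,0,26]
    - [0,0.05,-0.011,-0.4,0,0,26]
    - [0,0.062,-0.016,-0.5,0,0,26]
    - [0,0.073,-0.023,-0.6,0,0,26]
    - [0,0.083,-0.031,-0.7,0,0,26]
    - [0,0.092,-0.04,-0.8,0,0,26]
    - [0,0.101,-0.049,-0.9,0,0,26]
    - [0,0.108,-0.06,-1.0,0,0,26]
    - [0,0.115,-0.071,-1.1,0,0,26]
    - [0,0.12,-0.083,-1.2,0,0,26]

```text
time: 8.95
tool_pos: [0.6328, -0.057, 0.0761]
tcp_rot: [0.659, 1.47, -0.66]
wrist_force: [-1.1, -0.2, -0.2]
width: 0.261
```

Run:
```python
from h import *
import cv2
force(-.99);arc(np.arange(-.89,.22,.1))
a=[imaging.read_camera("scene").astype(float) for _ in range(2)];b=np.mean(a,0)[170:270,250:375]
cv2.imwrite("pics/b6.png",cv2.resize(b,(625,500),interpolation=2).clip(0,255).astype(np.uint8))
```

```text
t 8.95 r 0.12951866675276025 theta -0.9923570445384404 Ft -1.007917068418749 Fr -0.5610750293104872 w 0.26092835926305563
-0.89 [0.0, -0.013, -0.001, 0.105]
-0.79 [0.0, -0.026, -0.003, 0.205]
-0.69 [0.0, -0.038, -0.006, 0.305]
-0.59 [0.0, -0.05, -0.011, 0.405]
-0.49 [0.0, -0.062, -0.017, 0.505]
-0.39 [0.0, -0.073, -0.023, 0.605]
-0.29 [0.0, -0.083, -0.031, 0.705]
-0.19 [0.0, -0.093, -0.04, 0.805]
-0.09 [0.0, -0.101, -0.05, 0.905]
0.01 [0.0, -0.109, -0.06, 1.005]
0.11 [0.0, -0.115, -0.072, 1.105]
0.21 [0.0, -0.12, -0.083, 1.205]
```

View pics/b6.png

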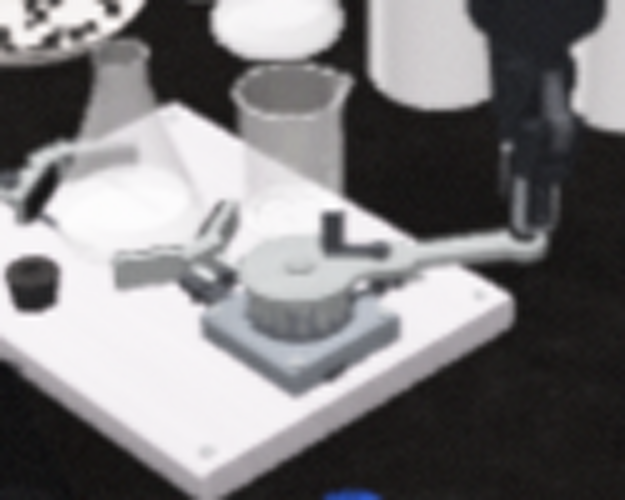

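The handle is at about -1.0, held in the fingers at (535,210). The tab (335,225) is on the tightening side and the jaw hasn't moved. Now crank clockwise; contact can't come before the handle is near 0.

Call:
jog_arm:
  rows:
    - [0,-0.013,-0.001,0.1,0,0,26]
    - [0,-0.026,-0.003,0.2,0,0,26]
    - [0,-0.038,-0.006,0.3,0,0,26]
    - [0,-0.05,-0.011,0.4,0,0,26]
    - [0,-0.062,-0.017,0.5,0,0,26]
    - [0,-0.073,-0.023,0.6,0,0,26]
    - [0,-0.083,-0.031,0.7,0,0,26]
    - [0,-0.093,-0.04,0.8,0,0,26]
    - [0,-0.097,-0.045,0.85,0,0,26]

```text
time: 9.95
tool_pos: [0.5313, -0.0873, 0.0767]
tcp_rot: [1.307, 1.142, -1.304]
wrist_force: [4.2, -0.3, -2.2]
width: 0.26
```

Run:
```python
from h import *
force(-.14);arc(np.arange(-.14,.5,.05))
```

```text
t 9.95 r 0.1282684019892421 theta -0.14516741892534069 Ft 4.247920209244033 Fr -0.20326222801472082 w 0.25996955578210273
-0.14 [0.001, -0.001, 0.001, -0.005]
-0.09 [0.001, -0.007, 0.001, 0.045]
-0.04 [0.001, -0.014, 0.0, 0.095]
0.01 [0.001, -0.02, -0.001, 0.145]
0.06 [0.001, -0.026, -0.002, 0.195]
0.11 [0.001, -0.033, -0.003, 0.245]
0.16 [0.001, -0.039, -0.005, 0.295]
0.21 [0.001, -0.045, -0.007, 0.345]
0.26 [0.001, -0.051, -0.009, 0.395]
0.31 [0.001, -0.057, -0.012, 0.445]
0.36 [0.001, -0.063, -0.015, 0.495]
0.41 [0.001, -0.068, -0.018, 0.545]
0.46 [0.001, -0.074, -0.021, 0.595]
```

Call:
jog_arm:
  rows:
    - [0,-0.007,0.001,0.045,0,0,26]
    - [0,-0.014,0,0.095,0,0,26]
    - [0,-0.017,0,0.12,0,0,26]

```text
time: 10.25
tool_pos: [0.5147, -0.0856, 0.0772]
tcp_rot: [1.398, 1.073, -1.392]
wrist_force: [3.6, -1.4, -1.5]
width: 0.265
```

Call:
jog_arm:
  rows:
    - [0,-0.0035,0,0.025,0,0,26]
    - [0,-0.0065,0,0.05,0,0,26]

```text
time: 10.45
tool_pos: [0.5088, -0.0843, 0.0775]
tcp_rot: [1.436, 1.042, -1.428]
wrist_force: [2.8, -1.0, -1.3]
width: 0.258
```

Call:
jog_arm:
  rows:
    - [0,-0.0035,0,0.025,0,0,26]
    - [0,-0.0065,0,0.05,0,0,26]

```text
time: 10.65
tool_pos: [0.5025, -0.0824, 0.0775]
tcp_rot: [1.473, 1.011, -1.465]
wrist_force: [3.6, -0.0, -0.6]
width: 0.26
```

Run:
```python
from h import *
force(.06);arc(np.arange(.06,.5,.05))
```

```text
t 10.65 r 0.13022285841721096 theta 0.08055133530377218 Ft 3.3682353315364364 Fr -1.1324497196598045 w 0.2596102478437058
0.06 [0.002, 0.003, -0.001, -0.033]
0.11 [0.001, -0.004, -0.001, 0.017]
0.16 [0.001, -0.01, -0.002, 0.067]
0.21 [0.001, -0.017, -0.002, 0.117]
0.26 [0.001, -0.023, -0.003, 0.167]
0.31 [0.001, -0.029, -0.004, 0.217]
0.36 [0.001, -0.036, -0.006, 0.267]
0.41 [0.001, -0.042, -0.008, 0.317]
0.46 [0.001, -0.048, -0.01, 0.367]
```

Call:
jog_arm:
  rows:
    - [0,-0.0035,0,0.025,0,0,26]
    - [0,-0.0065,-0.001,0.05,0,0,26]

```text
time: 10.85
tool_pos: [0.4966, -0.0792, 0.0775]
tcp_rot: [1.509, 0.979, -1.501]
wrist_force: [2.8, -2.4, -1.6]
width: 0.256
```

Call:
jog_arm:
  rows:
    - [0,-0.0035,0,0.025,0,0,26]
    - [0,-0.0065,0,0.05,0,0,26]

```text
time: 11.05
tool_pos: [0.4904, -0.0764, 0.0775]
tcp_rot: [1.546, 0.947, -1.537]
wrist_force: [3.1, -1.7, -0.4]
width: 0.261
```

Call:
jog_arm:
  rows:
    - [0,-0.0035,0,0.025,0,0,26]
    - [0,-0.0065,-0.001,0.05,0,0,26]

```text
time: 11.25
tool_pos: [0.4847, -0.0726, 0.0775]
tcp_rot: [1.582, 0.913, -1.574]
wrist_force: [3.2, -1.3, -1.4]
width: 0.258
```

Run:
```python
from h import *
force(.23)
```

```text
t 11.25 r 0.12871988618395935 theta 0.2372436586068971 Ft 3.4392590011496624 Fr -0.3873202820055994 w 0.25839574814961724
```

Call:
jog_arm:
  rows:
    - [0,-0.0035,0,0.025,0,0,26]
    - [0,-0.0065,0,0.05,0,0,26]

```text
time: 11.45
tool_pos: [0.4787, -0.0692, 0.0775]
tcp_rot: [1.618, 0.879, -1.609]
wrist_force: [3.1, -2.2, -0.8]
width: 0.259
```

Call:
jog_arm:
  rows:
    - [0,-0.0035,0,0.025,0,0,26]
    - [0,-0.0065,0,0.05,0,0,26]

```text
time: 11.65
tool_pos: [0.473, -0.0656, 0.0775]
tcp_rot: [1.653, 0.843, -1.644]
wrist_force: [2.2, -2.5, -0.9]
width: 0.258
```

Call:
jog_arm:
  rows:
    - [0,-0.0035,0,0.025,0,0,26]
    - [0,-0.0065,-0.001,0.05,0,0,26]

```text
time: 11.85
tool_pos: [0.468, -0.061, 0.0775]
tcp_rot: [1.688, 0.807, -1.68]
wrist_force: [2.9, -3.6, -0.5]
width: 0.259
```

Run:
```python
from h import *
force(.39)
```

```text
t 11.85 r 0.12824209470479828 theta 0.3959877880633086 Ft 4.528593024098964 Fr 1.0992060584833412 w 0.258710309198626
```

The force rose to 4.5 N, so I'll go on in single small steps.

Call:
jog_arm:
  rows:
    - [0,-0.002,0,0.015,0,0,26]
    - [0,-0.004,0,0.03,0,0,26]

```text
time: 12.05
tool_pos: [0.4648, -0.0584, 0.0775]
tcp_rot: [1.709, 0.784, -1.7]
wrist_force: [2.3, -1.2, -0.8]
width: 0.259
```

Run:
```python
from h import *
force(.42)
```

```text
t 12.05 r 0.12821914763904843 theta 0.42817055673997384 Ft 2.5674141620625037 Fr -0.5576918915039095 w 0.2594678824498459
```

Call:
jog_arm:
  rows:
    - [0,-0.002,0,0.015,0,0,26]
    - [0,-0.004,0,0.03,0,0,26]
    - [0,-0.0065,0,0.05,0,0,26]

```text
time: 12.35
tool_pos: [0.4598, -0.0541, 0.0775]
tcp_rot: [1.744, 0.746, -1.734]
wrist_force: [2.1, -2.2, -0.3]
width: 0.258
```

Call:
jog_arm:
  rows:
    - [0,-0.002,0,0.015,0,0,26]
    - [0,-0.004,0,0.03,0,0,26]
    - [0,-0.0065,0,0.05,0,0,26]

```text
time: 12.65
tool_pos: [0.4549, -0.0496, 0.0775]
tcp_rot: [1.778, 0.707, -1.768]
wrist_force: [3.1, -1.9, -0.9]
width: 0.264
```

Run:
```python
from h import *
force(.53)
```

```text
t 12.65 r 0.12847504189184525 theta 0.5309407862272056 Ft 3.542141002553834 Fr -0.8550718343508716 w 0.2635447807244865
```

Call:
jog_arm:
  rows:
    - [0,-0.002,0,0.015,0,0,26]
    - [0,-0.004,0,0.03,0,0,26]
    - [0,-0.0065,0,0.05,0,0,26]

```text
time: 12.95
tool_pos: [0.4504, -0.0448, 0.0775]
tcp_rot: [1.811, 0.667, -1.801]
wrist_force: [1.6, -1.9, -0.1]
width: 0.263
```

Call:
jog_arm:
  rows:
    - [0,-0.002,0,0.015,0,0,26]
    - [0,-0.004,0,0.03,0,0,26]
    - [0,-0.0065,0,0.05,0,0,26]

```text
time: 13.25
tool_pos: [0.446, -0.0398, 0.0774]
tcp_rot: [1.845, 0.626, -1.834]
wrist_force: [3.0, -1.9, 0.2]
width: 0.263
```

Run:
```python
from h import *
force(.63)
```

```text
t 13.25 r 0.12871705207659495 theta 0.6340601983101788 Ft 3.365806169125935 Fr -1.1596595577112707 w 0.26322419331761954
```

Call:
jog_arm:
  rows:
    - [0,-0.002,0,0.015,0,0,26]
    - [0,-0.004,0,0.03,0,0,26]
    - [0,-0.0065,-0.0005,0.05,0,0,26]

```text
time: 13.55
tool_pos: [0.4422, -0.0343, 0.0774]
tcp_rot: [1.877, 0.584, -1.867]
wrist_force: [1.8, -3.1, 0.1]
width: 0.263
```

Call:
jog_arm:
  rows:
    - [0,-0.002,0,0.015,0,0,26]
    - [0,-0.004,0,0.03,0,0,26]
    - [0,-0.0065,-0.0005,0.05,0,0,26]

```text
time: 13.85
tool_pos: [0.4388, -0.0286, 0.0774]
tcp_rot: [1.909, 0.54, -1.899]
wrist_force: [1.4, -2.9, 0.6]
width: 0.257
```

Run:
```python
from h import *
force(.73)
```

```text
t 13.85 r 0.12810630441950974 theta 0.7374618182546202 Ft 3.167422756539588 Fr 0.394786668096583 w 0.2571164311738777
```

Call:
jog_arm:
  rows:
    - [0,-0.002,0,0.015,0,0,26]
    - [0,-0.004,0,0.03,0,0,26]
    - [0,-0.0065,0,0.05,0,0,26]

```text
time: 14.15
tool_pos: [0.4353, -0.023, 0.0774]
tcp_rot: [1.941, 0.496, -1.931]
wrist_force: [1.7, -2.0, -0.4]
width: 0.262
```

Call:
jog_arm:
  rows:
    - [0,-0.002,0,0.015,0,0,26]
    - [0,-0.004,0,0.03,0,0,26]
    - [0,-0.0065,0,0.05,0,0,26]

```text
time: 14.45
tool_pos: [0.4321, -0.0172, 0.0774]
tcp_rot: [1.973, 0.45, -1.962]
wrist_force: [1.7, -1.7, 0.7]
width: 0.259
```

Run:
```python
from h import *
force(.83)
```

```text
t 14.45 r 0.12831799968645066 theta 0.8410046382953731 Ft 2.246126253996629 Fr -0.7461607973556889 w 0.25891663771778584
```

Call:
jog_arm:
  rows:
    - [0,-0.002,0,0.015,0,0,26]
    - [0,-0.004,0,0.03,0,0,26]
    - [0,-0.0065,0,0.05,0,0,26]

```text
time: 14.75
tool_pos: [0.4292, -0.0113, 0.0774]
tcp_rot: [2.004, 0.404, -1.992]
wrist_force: [1.8, -4.5, 1.3]
width: 0.264
```

Call:
jog_arm:
  rows:
    - [0,-0.002,0,0.015,0,0,26]
    - [0,-0.004,0,0.03,0,0,26]
    - [0,-0.0065,0,0.05,0,0,26]

```text
time: 15.05
tool_pos: [0.4267, -0.0053, 0.0774]
tcp_rot: [2.034, 0.356, -2.022]
wrist_force: [2.0, -3.7, 0.6]
width: 0.258
```

Call:
jog_arm:
  rows:
    - [0,-0.002,0,0.015,0,0,26]
    - [0,-0.004,0,0.03,0,0,26]
    - [0,-0.0065,0,0.05,0,0,26]

```text
time: 15.35
tool_pos: [0.4245, 0.0008, 0.0774]
tcp_rot: [2.064, 0.306, -2.052]
wrist_force: [2.2, -5.2, 1.4]
width: 0.258
```

Run:
```python
from h import *
import cv2
force(1.0);arc(np.arange(.9,-1.0,-.1))
a=[imaging.read_camera("scene").astype(float) for _ in range(2)];b=np.mean(a,0)[170:270,240:350]
cv2.imwrite("pics/b7.png",cv2.resize(b,(660,600),interpolation=2).clip(0,255).astype(np.uint8))
```

```text
t 15.35 r 0.128658748891336 theta 0.993283136073434 Ft 5.610450015041413 Fr -0.564426139735853 w 0.257648849983711
0.9 [0.001, 0.012, -0.0, -0.103]
0.8 [0.002, 0.025, -0.002, -0.203]
0.7 [0.002, 0.037, -0.006, -0.303]
0.6 [0.002, 0.049, -0.01, -0.403]
0.5 [0.002, 0.061, -0.016, -0.503]
0.4 [0.002, 0.072, -0.022, -0.603]
0.3 [0.002, 0.082, -0.03, -0.703]
0.2 [0.002, 0.092, -0.039, -0.803]
0.1 [0.002, 0.1, -0.049, -0.903]
0.0 [0.002, 0.108, -0.059, -1.003]
-0.1 [0.002, 0.114, -0.07, -1.103]
-0.2 [0.003, 0.119, -0.082, -1.203]
-0.3 [0.003, 0.123, -0.094, -1.303]
-0.4 [0.003, 0.126, -0.107, -1.403]
-0.5 [0.003, 0.127, -0.12, -1.503]
-0.6 [0.003, 0.128, -0.133, -1.603]
-0.7 [0.003, 0.127, -0.146, -1.703]
-0.8 [0.003, 0.124, -0.158, -1.803]
-0.9 [0.003, 0.121, -0.171, -1.903]
```

View pics/b7.png

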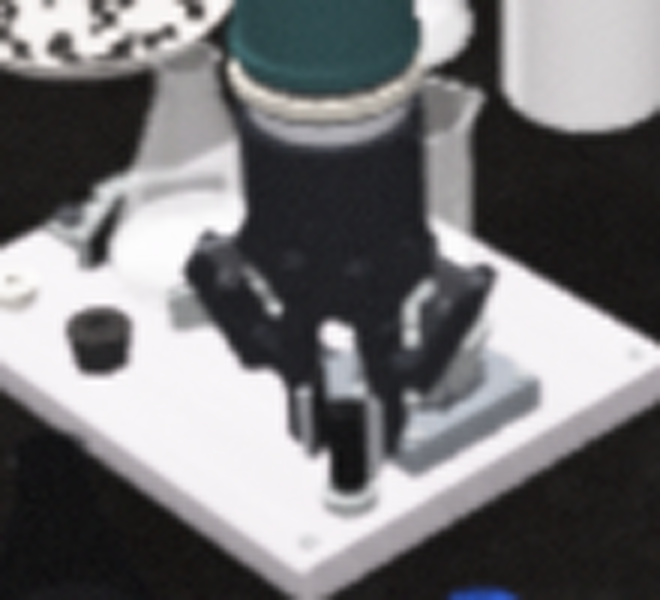

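The knob (350,440) is caged, and the jaw plate at (185,305) appears to have reached the flask. The knob force has climbed to 4.2-5.6 N. I'll take averaged rest readings between fine steps.

```bash
cat >> h.py <<'E'
def rest(th,n=8):
    v=[]
    for _ in range(n):
        imaging.read_camera("top");st=monitor.read_state();v.append(-np.array(st["wrist_force"][:2])@t(th))
    force(th);print("rest mean",np.mean(v),"sd",np.std(v))
E
python3 -c "
from h import *
rest(1.0)"
```

```text
t 15.85 r 0.12871228671016993 theta 0.9942875010080858 Ft 3.2692188494789987 Fr -0.12335872157785599 w 0.2562063823471831
rest mean 2.8611675971857133 sd 0.5131105200054832
```

Call:
jog_arm:
  rows:
    - [0,-0.001,0,0.008,0,0,26]
    - [0,-0.002,0,0.016,0,0,26]
    - [0,-0.003,0,0.024,0,0,26]

```text
time: 16.15
tool_pos: [0.4236, 0.0034, 0.0774]
tcp_rot: [2.077, 0.283, -2.065]
wrist_force: [1.9, -4.8, 2.4]
width: 0.261
```

```bash
python3 -c "
from h import *
force(1.02);rest(1.02)"
```

```text
t 16.15 r 0.12869975156447855 theta 1.0142963994441152 Ft 5.094143893301054 Fr -0.4758209596807865 w 0.2612978462071262
t 16.55 r 0.12869415466987363 theta 1.0154261830754974 Ft 4.540849669991958 Fr -0.17496202327812238 w 0.26028189112059946
rest mean 5.018895071215962 sd 0.4630360416856823
```

Call:
jog_arm:
  rows:
    - [0,-0.0006,0,0.005,0,0,26]
    - [0,-0.0012,0,0.01,0,0,26]

```text
time: 16.75
tool_pos: [0.4234, 0.0043, 0.0774]
tcp_rot: [2.083, 0.274, -2.07]
wrist_force: [2.4, -5.2, 1.1]
width: 0.257
```

Call:
jog_arm:
  rows:
    - [0,-0.0006,0,0.005,0,0,26]
    - [0,-0.0012,0,0.01,0,0,26]

```text
time: 16.95
tool_pos: [0.4232, 0.0051, 0.0774]
tcp_rot: [2.089, 0.263, -2.075]
wrist_force: [1.6, -4.6, 0.4]
width: 0.26
```

```bash
python3 -c "
from h import *
force(1.04);rest(1.04,10)"
```

```text
t 16.95 r 0.12861904987221667 theta 1.028031369010921 Ft 4.904766358781556 Fr -0.33543078168158247 w 0.2595193176687218
t 17.45 r 0.12866718107571132 theta 1.0288124074448783 Ft 4.9500044311529665 Fr 0.4282005544539751 w 0.2603499379123366
rest mean 5.185488262388565 sd 0.4021202212242513
```

Call:
jog_arm:
  rows:
    - [0,-0.0008,0,0.006,0,0,26]
    - [0,-0.0016,0,0.012,0,0,26]

```text
time: 17.65
tool_pos: [0.4228, 0.0063, 0.0774]
tcp_rot: [2.095, 0.25, -2.082]
wrist_force: [1.9, -5.5, 1.0]
width: 0.262
```

Call:
jog_arm:
  rows:
    - [0,-0.0008,0,0.006,0,0,26]
    - [0,-0.0016,0,0.012,0,0,26]

```text
time: 17.85
tool_pos: [0.4226, 0.0074, 0.0774]
tcp_rot: [2.102, 0.237, -2.088]
wrist_force: [1.5, -6.2, 1.3]
width: 0.26
```

```bash
python3 -c "
from h import *
force(1.05);rest(1.05,10)"
```

```text
t 17.85 r 0.12862090977368643 theta 1.0465377428366172 Ft 6.404440413257703 Fr 0.06616266339776233 w 0.2604051502265379
t 18.35 r 0.12863779285293184 theta 1.0472470352315946 Ft 5.228174356348914 Fr 0.9755712901479726 w 0.26083287223201507
rest mean 5.469148478533363 sd 0.5050546841021537
```

The force moving slowly is about 6 N, inside the firm band of 5.5-8 N, and 5.5 N at rest. That's tight enough, so I'll stop, open and retreat straight up.

Call:
jog_arm:
  rows:
    - [0,0.001,0,0,0,0,30]
    - [0,0.001,0,0,0,0,45]
    - [0,0.001,0,0,0,0,50]
    - [-0.03,0.001,0,0,0,0,50]
    - [-0.07,0.001,0,0,0,0,50]
    - [-0.11,0.001,0,0,0,0,50]
    - [-0.15,0.001,0,0,0,0,50]
    - [-0.18,0.001,0,0,0,0,50]
    - [-0.18,0.001,0,0,0,0,50]

```text
time: 19.25
tool_pos: [0.4243, 0.0081, 0.2627]
tcp_rot: [2.111, 0.237, -2.078]
wrist_force: [1.0, 0.7, 0.8]
width: 0.498
```

Run:
```python
from h import *
import cv2
st=monitor.read_state();print(st["time"],st["tool_pos"],st["wrist_force"],st["width"])
a=[imaging.read_camera("scene").astype(float) for _ in range(2)];b=np.mean(a,0)[165:275,215:360]
cv2.imwrite("pics/b8.png",cv2.resize(b,(725,550),interpolation=2).clip(0,255).astype(np.uint8))
```

```text
19.25 [0.4243 0.0081 0.2627] [1.0392 0.7161 0.7535] 0.4976093777866877
```

View pics/b8.png

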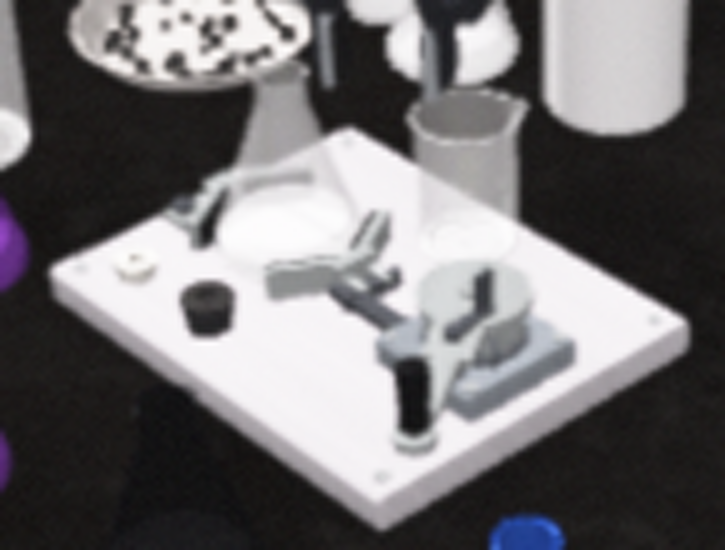

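The last picture shows the gripper clear, the jaw (270-390, 210-300) against the flask base, and the flask upright at the backstop. The tab (485,290) is still on the tightening side and the bystanders are in place. I'll hand it in.

```bash
python3 -c "
from workcell import finish_job;print(finish_job())"
```

```text
the job is handed in; nothing more can be done
None
```

The flask is clamped and the job is handed in after about 19 s of the 72 s allowed. No verdict was reported.

- **Tab:** My first push passed over the tab, because the fingertips sat about 20 mm higher than the stated TCP in the pictures. A second push 14 mm lower flipped it to the tightening side, and later pictures confirm this.
- **Back swing:** The handle went anticlockwise to about -1.0 rad at roughly 1 N, so it was free-wheeling.
- **Tightening:** One clockwise stroke was enough. The knob force was about 3.2 N with the jaw clear and began to rise at about 0.9 rad. I stopped at about 1.05 rad, where it read about 6 N moving and 5.5 N at rest.
- **Last checks:** In the final picture the jaw is on the flask and the flask is upright against the backstop. The tab is on the tightening side, the bystanders in view (beaker and both bungs) look unmoved, and the gripper is clear of everything. The cylinder and pen were outside that close-up, but the arm did not go near them.
- **Readings that disagree:**
  - The squeeze is only an estimate: the moving reading suggests about 30 N and the rest reading about 50 N, both inside 12–70 N. The rest reading did not drop the 2–3 N described.
  - Single force readings scattered by about 0.5 N or more, and after release the sensor still showed about 1 N.

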